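# Make room in the cutlery-bin rack

## Robot

A 6-joint arm with a two-finger parallel gripper is mounted at the origin on the work surface. World frame = base frame: x ahead of the robot, y to its left, z up, the work surface at z = 0. Lengths are in m, angles in rad, forces in N, time in s.
With the tool pointing down it reaches from about 0.4 to 0.825 m from the base axis. Payload 7 kg.
Tool frame: the origin (TCP) lies on the centre line of the jaws, within the pads' length; the fingertips stand 22 mm ahead of it and the grasp point (between the pads) lies 3 mm ahead of it; z points along the fingers, y is the direction in which the jaws open and shut (so a half turn about z gives the same grasp; the last joint's range is limited). The gripper opens to 88 mm and grips with 3 to 60 N. Pads are 19 mm wide; open, the fingers measure 130 mm over their backs; the gripper's body (78 mm by 193 mm) begins 47 mm behind the grasp point.
Start: joints at [1.395, 0.359, 0.012, 0, -1.224, -0.288], TCP at [0.302, 0.604, 0.249] pointing down, gripper open.
Joint ranges: [-3.07, 3.07], [-1.43, 2.12], [-1.02, 1.25], [-3.03, 1.67], [-3.05, -0], [-3.03, 3.03]. Speed limits (rad/s): [2.39, 2.39, 3.01, 3.14, 3.14, 3.14].

## Interface

Orientations are given as [roll, pitch, yaw] about the fixed x, y, z axes, in that order (R = Rz(yaw) Ry(pitch) Rx(roll)).
In Python, from station import arm gives the robot as it stands. The module is installed in compiled form; this text tells all that it offers.
- The arm moves only by the tool arm_command, never from a script. Its argument "motion" is a list of rows, each a list of 3 entries, a list of its own where there are three numbers: the shift along the tool's x, y, z in mm, then the turn, a rotation vector about the tool's x, y, z in degrees, then the opening, from 0 (shut) to 1 (fully open). In form: [[[tx, ty, tz], [wx, wy, wz], grip], ...]. A call has 1 to 20 rows; each row shifts and turns the commanded pose from where the row before left it, along the tool's axes as they then stand; what a row does not reach is not made up. A row lasts 1/12 s, in which the tool goes at most 41.7 mm and 7.16 degrees, less where a joint would pass 70% of its speed; a pose out of reach is approached as far as the arm can. A call is refused whole if a number of a shift passes 41.7 or a number of a turn 7.16, either way. A call with a gripper value outside its range is refused whole. The fingers move at their own pace and stop on an object; "newtons" is the grip in N (left out, the last holds). Time passes only in rows, so rows that do not move let the fingers close. It gives the time, the measured TCP pose, the force and the opening at its end, in the units of the state.
- arm.get_state(): the state, without advancing time (a new reading comes with each control period).
- arm.grab_frame(name): name is "scene" or "top" or "wrist"; returns the picture (400x640x3 uint8, red, green, blue); there is no depth.
- arm.camera_info(name): a dict with "fov_y" (degrees; the focal length in pixels is half the picture's height over the tangent of half this angle, whatever the lens; pixels are square), "cx", "cy" (the principal point, pixels), "view" (4x4, takes a point from world to camera coordinates); the wrist camera has in their place "tool_from_camera" (4x4, takes a point from camera to tool coordinates, whose origin is the TCP and whose axes are the flange's). Camera axes: x right, y down, z forward; pixel columns grow to the right and rows downward; lengths in m; the calibration is good to about 2 mm. A picture is of the moment at which its call begins: read the wrist's pose just before it. camera_info takes no time and is no camera call.
- arm.job_done(): hands the job in, once; it reports no verdict.
The state is a dict: "t": time; "q": joint angles; "qd": joint speeds; "joint_efforts": joint torques, N m; "eef_pos": TCP position; "ee_rot": TCP orientation; "force": force on the tool from outside, world axes, zero at the start; "moment": the same for the moment, N m; "width": finger opening in m.
Only numpy, scipy, OpenCV 4.12 (cv2) and the standard library are available. Lean on these libraries where they do the work, as an engineer would, in place of code of your own. Each camera call takes 0.05 s, during which the arm holds its last target. There are 200 camera calls.

## Task

Lift the lid off the cutlery bin that stands alone and lay it flat, grip up, on the rubber mat. Push the four bins in the rack apart, keeping their order and without lifting any out or tipping them, to make room at the place marked by the tent-shaped label, and set the loose bin down there gently, upright on the rack floor in line with the others. Leave the bottle, mug and bowl alone.

Things in the scene. Friction and masses are not known exactly. Their poses are not given: they have to be found in the camera images.
- loose_bin: Grey plastic cutlery bin, open at the top, 60 (x) x 68 (y) x 70 (z) mm outside, walls and floor 4 mm (inside 52 x 60, empty), about 0.2 kg. Origin: centre of its underside, z up. This one stands alone on the bench between the robot and the rack, with the lid on; it is the one to put in the rack.
- lid: Grey lid on the loose bin, 0.09 kg: a plate 66 (x) x 74 (y) x 4 mm, a plug 46 x 54 x 6 mm under it that sits loosely in the bin's mouth, and on top an upright grip fin 12 (x) x 44 (y) x 32 (z) mm. Origin: centre of the plug's underside; plate from 6 to 10 mm, fin from 10 to 42 mm above it. Axes as the bin's. Lifts straight off.
- mat: Black rubber draining mat, 150 x 150 x 4 mm, fixed flat on the bench between the robot and the rack. Origin: centre of its underside.
- rack: Low fixed dark steel rack for five bins in a row along y. Inside 358 (y) x 72 (x) mm; floor 6 mm above the bench; rails 12 mm, end walls 44 mm above that floor. A ledge on its far (+x) side, 12 mm high, has a label at each of five places 71.6 mm apart, the third at the middle. Four touching bins stand somewhere along it, 86 mm to spare in all at the two ends. Origin: centre of underside.
- rack_floor (a point): Middle of the rack's inner floor, axes as the rack's; a bin standing in the rack has its origin at this height.
- tent: White tent-shaped (folded, standing) label, 50 mm wide along y, 37 mm deep, 30 mm tall, fixed on the ledge behind the second, third or fourth of the five places: the place for the loose bin. Its y along the rack is the middle of that place. Origin: centre of underside, axes as the rack's. All other places have flat white labels.
- bin_a: Grey plastic cutlery bin, open at the top, 60 (x) x 68 (y) x 70 (z) mm outside, walls and floor 4 mm (inside 52 x 60, empty), about 0.2 kg. Origin: centre of its underside, z up. Number 1 of the four in the rack, counted from the rack's +y end (the robot's left). Axes as the rack's. Slides, and shifts those beyond, when pushed low (e.g. closed fingers down inside); pushed near the rim it tips.
- bin_b: Grey plastic cutlery bin, open at the top, 60 (x) x 68 (y) x 70 (z) mm outside, walls and floor 4 mm (inside 52 x 60, empty), about 0.2 kg. Origin: centre of its underside, z up. Number 2 of the four in the rack, counted from the rack's +y end (the robot's left). Axes as the rack's. Slides, and shifts those beyond, when pushed low (e.g. closed fingers down inside); pushed near the rim it tips.
- bin_c: Grey plastic cutlery bin, open at the top, 60 (x) x 68 (y) x 70 (z) mm outside, walls and floor 4 mm (inside 52 x 60, empty), about 0.2 kg. Origin: centre of its underside, z up. Number 3 of the four in the rack, counted from the rack's +y end (the robot's left). Axes as the rack's. Slides, and shifts those beyond, when pushed low (e.g. closed fingers down inside); pushed near the rim it tips.
- bin_d: Grey plastic cutlery bin, open at the top, 60 (x) x 68 (y) x 70 (z) mm outside, walls and floor 4 mm (inside 52 x 60, empty), about 0.2 kg. Origin: centre of its underside, z up. Number 4 of the four in the rack, counted from the rack's +y end (the robot's left). Axes as the rack's. Slides, and shifts those beyond, when pushed low (e.g. closed fingers down inside); pushed near the rim it tips.
- spray_bottle: Bystander: white bottle, 66 mm across, 190 mm tall, standing at the robot's right. Origin: centre of its underside.
- mug: Bystander: white mug, 80 mm across, 90 mm tall, at the left. Origin: centre of its underside.
- bowl: Bystander: steel bowl, 150 mm across, 60 mm tall, at the left. Origin: centre of its underside.

How it is judged:
By the outcome, as a careful person would: the job done as asked, in the order asked, and still so for the second after the job is handed in, with the robot touching nothing.
It also fails if it takes over 69 s, if anything falls off the work surface, if the arm or the gripper's body presses on something with over 40 N, if the wrist force passes 120 N, or if a joint passes its speed limit or range.

## Working session

There is one attempt and no reset: what is moved stays moved. The work goes in short steps, Python scripts to look and compute and a tool call to move; the robot and the scene stay as the last step left them, time stands still between calls to the robot, and variables do not carry over. Pictures are saved under pics/ and viewed, on a budget of 10 in all, crops included, one or two more only if the job needs it, and the job is handed in when it is done.

Besides the shell and the picture viewer there is one more tool, called as name([rows], argument=value, ...), one row to a line, values as JSON. arm_command: Moves the arm, as the interface text tells. Its arguments: {"type":"object","properties":{"motion":{"type":"array","items":{"type":"array"}},"newtons":{"type":"number"}},"required":["motion"]}

```bash
mkdir -p pics; python3 - <<'E'
from station import arm
import cv2,numpy as np
np.set_printoptions(precision=4,suppress=True)
s=arm.get_state();print(s)
for n in("scene","top","wrist"):
    print(n,arm.camera_info(n))
for n in("scene","top"):
    cv2.imwrite(f"pics/{n}0.png",arm.grab_frame(n)[:,:,::-1])
E
```

```text
{'t': 0.0, 'q': array([ 1.395 ,  0.3594,  0.011 , -0.0004, -1.2241, -0.2881]), 'qd': array([-0.0012, -0.0008, -0.001 ,  0.0006,  0.0001, -0.0012]), 'joint_efforts': array([ -0.0015, -58.2725,  29.3053,   6.9973,   0.0067,  -0.0002]), 'eef_pos': array([0.3018, 0.6033, 0.2476]), 'ee_rot': array([ 3.1399, -0.0001, -0.464 ]), 'force': array([-0.2265, -0.0354, -0.2804]), 'moment': array([-0.0131, -0.0132,  0.0106]), 'width': 0.08771032161848868}
scene {'fov_y': 44.54080772835796, 'cx': 323.83369608180993, 'cy': 198.80957115925452, 'view': array([[ 0.7552,  0.6554, -0.0082, -0.3997],
       [ 0.4623, -0.5414, -0.7023, -0.1892],
       [-0.4647,  0.5265, -0.7119,  1.7082],
       [ 0.    ,  0.    ,  0.    ,  1.    ]])}
top {'fov_y': 56.67322383362429, 'cx': 316.8167424019186, 'cy': 199.28788087162, 'view': array([[-0.0333, -0.9994,  0.0014,  0.0294],
       [-0.9754,  0.0322, -0.2179,  0.5613],
       [ 0.2177, -0.0086, -0.976 ,  1.2711],
       [ 0.    ,  0.    ,  0.    ,  1.    ]])}
wrist {'fov_y': 70.90008985078246, 'cx': 316.6953199196398, 'cy': 202.57839734578226, 'tool_from_camera': array([[-0.0002, -0.9646, -0.2636,  0.0711],
       [ 1.    , -0.0004,  0.0004,  0.0001],
       [-0.0005, -0.2636,  0.9646, -0.1361],
       [ 0.    ,  0.    ,  0.    ,  1.    ]])}
```

View pics/top0.png

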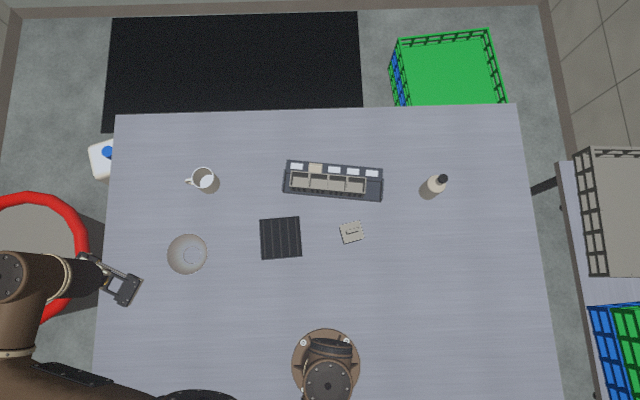

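View pics/scene0.png

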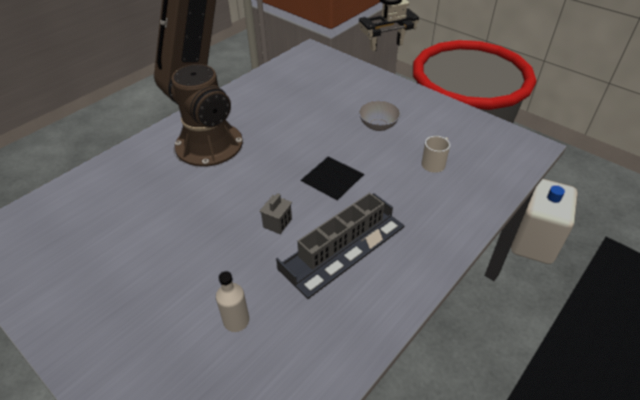

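The top view shows the rack at (285–383, 160–200), with four bins pushed towards its left (+y) end. The tent is at the 2nd place, around (316,169). The loose bin with its lid is at (352,232) and the mat at (281,238). The scene view agrees, so next I measure roughly and bring the wrist camera over.

```bash
cat > h.py <<'E'
from station import arm
import cv2,numpy as np
from scipy.spatial.transform import Rotation as R
np.set_printoptions(precision=4,suppress=True)
def cam(n,s=None):
    c=arm.camera_info(n); f=200/np.tan(np.radians(c["fov_y"]/2))
    K=np.array([[f,0,c["cx"]],[0,f,c["cy"]],[0,0,1]])
    if n=="wrist":
        T=np.eye(4);T[:3,:3]=R.from_euler("xyz",s["ee_rot"]).as_matrix();T[:3,3]=s["eef_pos"]
        V=np.linalg.inv(T@c["tool_from_camera"])
    else: V=c["view"]
    return K,V
def onplane(n,uv,z,s=None):
    K,V=cam(n,s); C=np.linalg.inv(V)
    d=np.c_[np.atleast_2d(uv),np.ones(len(np.atleast_2d(uv)))]@np.linalg.inv(K).T@C[:3,:3].T
    o=C[:3,3]; return o+d*((z-o[2])/d[:,2])[:,None]
def proj(n,p,s=None):
    K,V=cam(n,s); q=(np.atleast_2d(p)@V[:3,:3].T+V[:3,3])@K.T; return q[:,:2]/q[:,2:]
E
python3 - <<'E'
from h import *
for z,l in((.004,[(260,219),(300,216),(302,258),(262,260)]),(.08,[(352,232)]),(.112,[(352,230)]),(.018,[(285,161),(383,168),(381,200),(283,192)]),(.03,[(316,169)])):
    print(z,onplane("top",l,z))
l=[(303,178)];print(onplane("scene",[(333,178)],.004),onplane("scene",[(276,212)],.08),onplane("scene",[(375,239)],.03))
E
```

```text
0.004 [[0.507  0.2234 0.004 ]
 [0.5134 0.0749 0.004 ]
 [0.3587 0.0712 0.004 ]
 [0.3563 0.2162 0.004 ]]
0.08 [[ 0.4375 -0.1074  0.08  ]]
0.112 [[ 0.4402 -0.1045  0.112 ]]
0.018 [[ 0.7249  0.1264  0.018 ]
 [ 0.6849 -0.2442  0.018 ]
 [ 0.5612 -0.2278  0.018 ]
 [ 0.6038  0.1356  0.018 ]]
0.03 [[0.6855 0.0097 0.03  ]]
[[0.4415 0.1465 0.004 ]] [[ 0.4625 -0.1266  0.08  ]] [[0.7096 0.0104 0.03  ]]
```

arm_command([
  [[25,25,-6],[0,0,0],0.5],
  [[25,25,-6],[0,0,0],0.5],
  [[25,25,-6],[0,0,0],0.5],
  [[25,25,-6],[0,0,0],0.5],
  [[25,25,-6],[0,0,0],0.5],
  [[25,25,-6],[0,0,0],0.5],
  [[25,25,-6],[0,0,0],0.5],
  [[25,25,-6],[0,0,0],0.5],
  [[25,25,-6],[0,0,0],0.5],
  [[25,25,-6],[0,0,0],0.5],
  [[25,25,-6],[0,0,0],0.5],
  [[25,25,-6],[0,0,0],0.5],
  [[25,25,-6],[0,0,0],0.5],
  [[25,25,-6],[0,0,0],0.5],
  [[25,25,-6],[0,0,0],0.5],
  [[25,25,-6],[0,0,0],0.5],
  [[25,25,-6],[0,0,0],0.5],
  [[25,25,-6],[0,0,0],0.5],
])

```text
t: 1.6
eef_pos: [0.503, -0.0019, 0.3568]
ee_rot: [-3.141, 0.0, -0.464]
force: [1.3, 1.2, -0.3]
width: 0.0436
```

arm_command([
  [[0,0,0],[0,0,7],0.5],
  [[0,0,0],[0,0,7],0.5],
  [[0,0,0],[0,0,7],0.5],
  [[0,0,0],[0,0,7],0.5],
  [[0,0,0],[0,0,7],0.5],
  [[0,0,0],[0,0,7],0.5],
  [[0,0,0],[0,0,7],0.5],
  [[0,0,0],[0,0,7],0.5],
  [[0,0,0],[0,0,7],0.5],
  [[0,0,0],[0,0,5],0.5],
  [[0,0,0],[0,0,0],0.5],
  [[0,0,0],[0,0,0],0.5],
])

```text
t: 2.6
eef_pos: [0.503, -0.0001, 0.3563]
ee_rot: [3.141, -0.0, -1.648]
force: [-0.5, -0.4, 0.1]
width: 0.0437
```

```bash
python3 - <<'E'
from h import *
s=arm.get_state();print(s["t"],s["eef_pos"],s["ee_rot"],s["q"])
cv2.imwrite("pics/w1.png",arm.grab_frame("wrist")[:,:,::-1])
E
```

```text
2.6 [ 0.503  -0.0001  0.3563] [ 3.1411 -0.0001 -1.6477] [ 0.3909  0.0166 -0.1743 -0.0001 -1.3804 -0.4678]
```

View pics/w1.png

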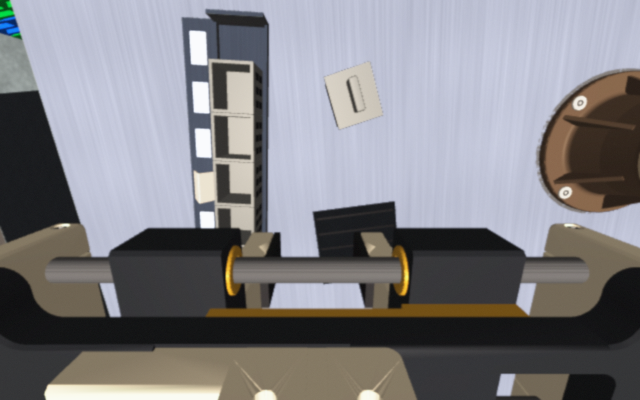

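The wrist view shows the rack on the left, with its −y end at the top around row 15. The labels are at rows 47, 97, 142 and 220, and the tent at (204,187) is second from +y. Bins d, c and b are visible. The lidded bin is at (353,95), turned by about 15°, and the mat is partly hidden behind the gripper. I'll extract these numerically.

```bash
python3 - <<'E'
from h import *
im=cv2.imread("pics/w1.png").astype(int); s=arm.get_state()
print(s["eef_pos"])
for p in [(353,75),(353,95),(340,50),(205,187),(240,90),(197,47),(220,90),(290,100),(335,240)]: print(p,im[p[1],p[0]])
warm=((im[:,:,2]-im[:,:,0]>4)&(im.sum(2)>150)).astype(np.uint8); warm[225:]=0
white=(im.min(2)>225).astype(np.uint8); white[235:]=0
dark=(im.max(2)<40).astype(np.uint8)
for n,m,a in(("warm",warm,150),("white",white,60)):
    c,_=cv2.findContours(m,cv2.RETR_EXTERNAL,cv2.CHAIN_APPROX_NONE)
    for k in c:
        if cv2.contourArea(k)>a: print(n,cv2.contourArea(k),cv2.minAreaRect(k),cv2.boundingRect(k))
E
```

```text
[ 0.503  -0.0001  0.3564]
(353, 75) [177 188 193]
(353, 95) [141 152 157]
(340, 50) [217 198 195]
(205, 187) [209 227 235]
(240, 90) [193 205 212]
(197, 47) [253 251 250]
(220, 90) [49 52 54]
(290, 100) [222 204 200]
(335, 240) [30 28 27]
warm 4941.0 ((588.1409301757812, 138.8155517578125), (93.80497741699219, 145.2464141845703), 3.6913859844207764) (539, 69, 101, 144)
warm 2490.0 ((353.5377502441406, 95.13207244873047), (56.31782913208008, 48.213558197021484), 74.05460357666016) (325, 62, 58, 67)
warm 7423.0 ((226.57647705078125, 141.71107482910156), (65.7264175415039, 165.025146484375), 1.3322198390960693) (193, 59, 68, 166)
white 168.5 ((206.5, 219.0), (14.0, 13.0), 90.0) (200, 212, 14, 15)
white 349.0 ((203.0, 142.5), (27.0, 14.0), 90.0) (196, 129, 15, 28)
white 401.5 ((200.47068786621094, 97.00172424316406), (30.82906150817871, 14.563060760498047), 86.633544921875) (193, 82, 16, 31)
white 457.5 ((197.88555908203125, 47.48247528076172), (33.64707565307617, 15.347789764404297), 87.39744567871094) (190, 31, 17, 34)
```

```bash
python3 - <<'E'
from h import *
im=cv2.imread("pics/w1.png").astype(int); s=arm.get_state()
warm=((im[:,:,2]-im[:,:,0]>4)&(im.sum(2)>400)).astype(np.uint8); warm[225:]=0
c,_=cv2.findContours(warm,cv2.RETR_EXTERNAL,cv2.CHAIN_APPROX_NONE)
for k in c:
    r=cv2.minAreaRect(k)
    if abs(r[0][0]-353)<15 and cv2.contourArea(k)>1500:
        b=onplane("wrist",k[:,0,:],.074,s)[:,:2]*1000
        print("lid mm",cv2.minAreaRect(b.astype(np.float32)))
P=onplane("wrist",[(206.5,219),(203,142.5),(200.5,97),(197.9,47.5)],.012,s)[:,:2]
print("labels",P,np.linalg.norm(np.diff(P,axis=0),axis=1))
d=P[1]-P[3];print("dir",np.arctan2(-d[0],d[1]))
cv2.imwrite("pics/w1c.png",cv2.resize(im[0:240,170:400].astype(np.uint8),None,fx=2.5,fy=2.5,interpolation=cv2.INTER_CUBIC)) # x=170+u/2.5
print("fin top guess",onplane("wrist",[(357,93)],.106,s))
E
```

```text
lid mm ((443.4562072753906, -107.43557739257812), (65.19438934326172, 72.73046112060547), 13.523412704467773)
labels [[ 0.7079  0.0752]
 [ 0.6895 -0.0588]
 [ 0.6804 -0.13  ]
 [ 0.6711 -0.2012]] [0.1352 0.0717 0.0718]
dir -0.1284784272069603
fin top guess [[ 0.4426 -0.1078  0.106 ]]
```

View pics/w1c.png

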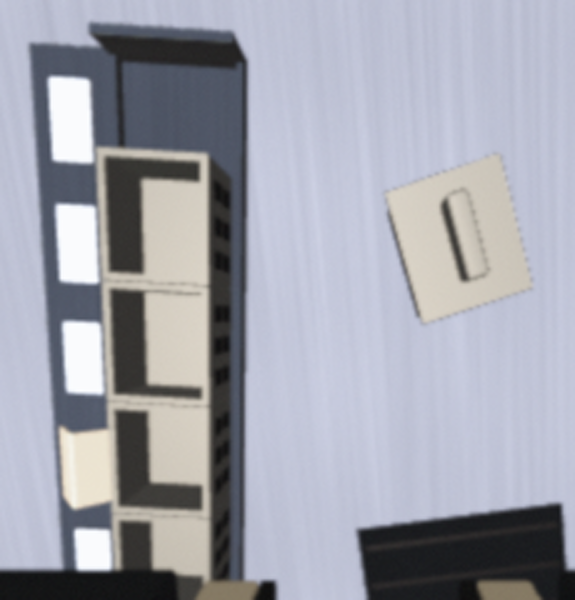

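The crop shows bin d's −y rim at (98–208,150). The bin boundaries are at crop rows 284, 403 and 515, and the tent is behind bin b. The lid's fin runs parallel to its long side.

```bash
cat >> h.py <<'E'
yaw=-0.1285; xh=np.array([np.cos(yaw),np.sin(yaw)]); yh=np.array([-np.sin(yaw),np.cos(yaw)])
L3=np.array([.6896,-.0587])
def rack(P): d=np.asarray(P)[...,:2]-L3; return np.stack([d@xh,d@yh],-1)*1000   # mm, x from label 3
def world(x,y): return L3+(x*xh+y*yh)/1000
E
python3 - <<'E'
from h import *
s=arm.get_state()
f=lambda l:np.array(l)/2.5+[170,0]-[.3,.3]
print("rims",rack(onplane("wrist",f([(98,148),(208,153),(103,283),(208,285),(108,402),(210,404),(113,514),(210,517)]),.076,s)))
print("endwall z50 top outer",rack(onplane("wrist",f([(90,24),(235,34),(245,62),(97,37)]),.050,s)))
print("near rail z18",rack(onplane("wrist",f([(245,65),(243,540)]),.018,s)))
print("far ledge z12",rack(onplane("wrist",f([(30,44),(62,540)]),.012,s)))
print("mat",onplane("wrist",f([(358,529),(560,504)]),.004,s))
print("tent sides z12..",rack(onplane("wrist",f([(60,427),(70,509)]),.02,s)))
E
```

```text
rims [[ -39.2114 -116.2948]
 [ -98.4453 -116.9048]
 [ -38.6191  -46.7351]
 [ -97.9004  -48.725 ]
 [ -38.3969   20.3775]
 [ -98.5436   18.4439]
 [ -38.35     89.2189]
 [ -98.0392   88.0599]]
endwall z50 top outer [[ -28.5338 -183.2903]
 [-108.1604 -182.6009]
 [-113.7493 -169.2223]
 [ -32.0667 -177.2006]]
near rail z18 [[-108.3336 -177.2155]
 [-108.6597  121.239 ]]
far ledge z12 [[  21.7801 -183.4736]
 [  22.1904  129.9474]]
mat [[0.5159 0.0779 0.004 ]
 [0.3693 0.0703 0.004 ]]
tent sides z12.. [[ 15.0005  46.6356]
 [ 11.6801 104.0654]]
```

arm_command([
  [[0,0,0],[0,0,-6],1],
  [[0,0,0],[0,0,-6],1],
  [[0,0,0],[0,0,-6],1],
  [[11.3,10.4,28],[0,0,0],1],
  [[11.3,10.4,28],[0,0,0],1],
  [[11.3,10.4,28],[0,0,0],1],
  [[11.3,10.4,28],[0,0,0],1],
  [[11.3,10.4,28],[0,0,0],1],
  [[11.3,10.4,28],[0,0,0],1],
  [[11.3,10.4,28],[0,0,0],1],
  [[11.3,10.4,20],[0,0,0],1],
  [[0,0,0],[0,0,0],1],
  [[0,0,0],[0,0,0],1],
])

```text
t: 3.73
eef_pos: [0.4424, -0.1079, 0.1399]
ee_rot: [3.139, -0.0, -1.336]
force: [0.9, 1.5, 0.3]
width: 0.0875
```

```bash
python3 - <<'E'
from h import *
s=arm.get_state();print(s["t"],s["eef_pos"],s["ee_rot"])
d=np.array([.4435,-.1074,.100])-s["eef_pos"]
print(R.from_euler("xyz",s["ee_rot"]).as_matrix().T@d*1000)
im=arm.grab_frame("wrist")[:,:,::-1];cv2.imwrite("pics/w2.png",im)
E
```

```text
3.7333 [ 0.4424 -0.1079  0.1399] [ 3.1392 -0.     -1.3356]
[-0.2693 -1.2599 39.9058]
```

View pics/w2.png

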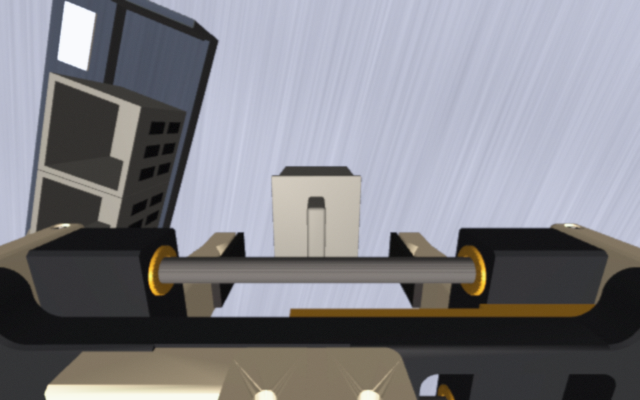

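The fin is centred and square between the jaws at (316,225). I descend, grip and lift.

arm_command([
  [[0,-0.6,12],[0,0,0],1],
  [[0,0,12],[0,0,0],1],
  [[0,0,10],[0,0,0],1],
  [[0,0,6],[0,0,0],1],
  [[0,0,0],[0,0,0],0],
  [[0,0,0],[0,0,0],0],
  [[0,0,0],[0,0,0],0],
  [[0,0,0],[0,0,0],0],
  [[0,0,0],[0,0,0],0],
  [[0,0,0],[0,0,0],0],
  [[0,0,0],[0,0,0],0],
  [[0,0,0],[0,0,0],0],
], newtons=20)

```text
t: 4.78
eef_pos: [0.4438, -0.1072, 0.1007]
ee_rot: [-3.141, -0.0, -1.336]
force: [-0.1, -0.4, 0.8]
width: 0.0403
```

arm_command([
  [[0,0,-6],[0,0,0],0],
  [[0,0,-12],[0,0,0],0],
  [[0,0,-25],[0,0,0],0],
  [[0,0,-35],[0,0,0],0],
  [[0,0,-22],[0,0,0],0],
  [[0,0,0],[0,0,0],0],
  [[0,0,0],[0,0,0],0],
])

```text
t: 5.37
eef_pos: [0.4445, -0.1071, 0.2023]
ee_rot: [-3.138, -0.0, -1.336]
force: [0.5, 0.6, -0.2]
width: 0.0006
```

The fingers had not finished closing when I lifted, so they shut above the fin. I reopen, check that the lid hasn't moved, and repeat with a longer close.

arm_command([
  [[0,0,0],[0,0,0],0.5],
  [[0,0,0],[0,0,0],0.5],
  [[0,0,0],[0,0,0],0.5],
  [[0,0,0],[0,0,0],0.5],
  [[0,0,0],[0,0,0],0.5],
  [[0,0,0],[0,0,0],0.5],
  [[0,0,0],[0,0,0],0.5],
])

```text
t: 5.95
eef_pos: [0.4437, -0.1072, 0.2003]
ee_rot: [3.141, 0.0, -1.336]
force: [-1.1, -0.3, 0.2]
width: 0.0409
```

```bash
python3 - <<'E'
from h import *
s=arm.get_state();print(s["t"],s["eef_pos"],s["width"])
im=arm.grab_frame("wrist")[:,:,::-1].astype(int);cv2.imwrite("pics/w3.png",im)
m=((im[:,:,2]-im[:,:,0]>4)&(im.sum(2)>400)).astype(np.uint8);m[220:]=0
c,_=cv2.findContours(m,cv2.RETR_EXTERNAL,cv2.CHAIN_APPROX_NONE)
for k in c:
    if cv2.contourArea(k)>400:
        b=onplane("wrist",k[:,0,:],.074,s)[:,:2]*1000
        print(cv2.boundingRect(k),cv2.minAreaRect(b.astype(np.float32)))
E
```

```text
5.95 [ 0.4437 -0.1072  0.2003] 0.04088137259104417
(283, 164, 70, 56) ((445.0924072265625, -116.86375427246094), (64.98076629638672, 54.09412384033203), 13.400163650512695)
(92, 85, 92, 135) ((616.77734375, -100.46781158447266), (131.59510803222656, 60.4265022277832), 82.42811584472656)[ WARN:0@0.400] global loadsave.cpp:1063 imwrite_ Unsupported depth image for selected encoder is fallbacked to CV_8U.
```

The lid hasn't moved (agrees to within 1 mm).

arm_command([
  [[0,0,25],[0,0,0],0.5],
  [[0,0,25],[0,0,0],0.5],
  [[0,0,25],[0,0,0],0.5],
  [[0,0,15],[0,0,0],0.5],
  [[0,0,10],[0,0,0],0.5],
  [[0,0,0],[0,0,0],0],
  [[0,0,0],[0,0,0],0],
  [[0,0,0],[0,0,0],0],
  [[0,0,0],[0,0,0],0],
  [[0,0,0],[0,0,0],0],
  [[0,0,0],[0,0,0],0],
  [[0,0,0],[0,0,0],0],
  [[0,0,0],[0,0,0],0],
  [[0,0,0],[0,0,0],0],
], newtons=20)

```text
t: 7.17
eef_pos: [0.4441, -0.1072, 0.1013]
ee_rot: [-3.141, -0.0, -1.336]
force: [-1.2, 1.2, 6.2]
width: 0.0119
```

arm_command([
  [[0,0,-6],[0,0,0],0],
  [[0,0,-12],[0,0,0],0],
  [[0,0,-25],[0,0,0],0],
  [[0,0,-25],[0,0,0],0],
  [[-12,-3,-8],[0,0,0],0],
  [[-27,-6,0],[0,0,0],0],
  [[-27,-6,0],[0,0,0],0],
  [[-27,-6,0],[0,0,0],0],
  [[-27,-6,0],[0,0,0],0],
  [[-27,-6,0],[0,0,0],0],
  [[-27,-6,0],[0,0,0],0],
  [[-27,-6,0],[0,0,0],0],
  [[-27,-6,0],[0,0,0],0],
  [[-21,-2.5,10],[0,0,0],0],
  [[0,0,25],[0,0,0],0],
  [[0,0,25],[0,0,0],0],
  [[0,0,25],[0,0,0],0],
  [[0,0,15],[0,0,0],0],
  [[0,0,12],[0,0,0],0],
  [[0,0,6],[0,0,0],0],
])

```text
t: 8.83
eef_pos: [0.4372, 0.1469, 0.0572]
ee_rot: [3.139, -0.001, -1.337]
force: [-1.2, -0.1, -0.6]
width: 0.0118
```

arm_command([
  [[0,0,3],[0,0,0],0],
  [[0,0,2],[0,0,0],0],
  [[0,0,0],[0,0,0],0],
  [[0,0,0],[0,0,0],0],
])

```text
t: 9.17
eef_pos: [0.4384, 0.1477, 0.0542]
ee_rot: [-3.14, 0.001, -1.336]
force: [0.6, -0.0, -0.5]
width: 0.0116
```

arm_command([
  [[0,0,5],[0,0,0],0],
  [[0,0,4],[0,0,0],0],
  [[0,0,2],[0,0,0],0],
  [[0,0,1],[0,0,0],0],
  [[0,0,1],[0,0,0],0],
  [[0,0,0],[0,0,0],0],
  [[0,0,0],[0,0,0],0],
])

```text
t: 9.75
eef_pos: [0.4378, 0.1472, 0.0412]
ee_rot: [3.141, -0.0, -1.336]
force: [-5.4, -0.3, 11.7]
width: 0.012
```

arm_command([
  [[0,0,-1],[0,0,0],0.5],
  [[0,0,0],[0,0,0],0.5],
  [[0,0,0],[0,0,0],0.5],
  [[0,0,0],[0,0,0],0.5],
  [[0,0,0],[0,0,0],0.5],
  [[0,0,0],[0,0,0],0.5],
  [[0,0,-10],[0,0,0],0.5],
  [[0,0,-25],[0,0,0],0.5],
  [[0,0,-40],[0,0,0],0.5],
  [[0,0,-40],[0,0,0],0],
  [[0,0,-40],[0,0,7],0],
  [[0,0,0],[0,0,7],0],
  [[0,0,0],[0,0,6.9],0],
  [[8.3,-34.5,0],[0,0,0],0],
  [[8.3,-34.5,0],[0,0,0],0],
  [[8.3,-34.5,0],[0,0,0],0],
  [[8.3,-34.5,0],[0,0,0],0],
  [[8.3,-34.5,0],[0,0,0],0],
  [[8.3,-34.5,0],[0,0,0],0],
  [[0,0,0],[0,0,0],0],
])

```text
t: 11.42
eef_pos: [0.6411, 0.0689, 0.1947]
ee_rot: [3.141, -0.002, -1.703]
force: [0.1, 0.8, 0.9]
width: 0.0002
```

```bash
python3 - <<'E'
from h import *
s=arm.get_state();print(s["t"],s["eef_pos"],s["ee_rot"],rack(s["eef_pos"]))
cv2.imwrite("pics/w4.png",arm.grab_frame("wrist")[:,:,::-1])
a=cv2.imread("pics/w4.png")
b=cv2.resize(arm.grab_frame("scene")[100:300,230:450,::-1],None,fx=2,fy=2)
m=np.zeros((600,800,3),np.uint8);m[:400,:440]=b; w=cv2.resize(a,(360,225));m[375:,440:]=w;cv2.imwrite("pics/m4.png",m)
E
```

```text
11.4167 [0.6411 0.0689 0.1947] [ 3.1413 -0.0017 -1.7033] [-64.4319 120.3085]
```

View pics/m4.png

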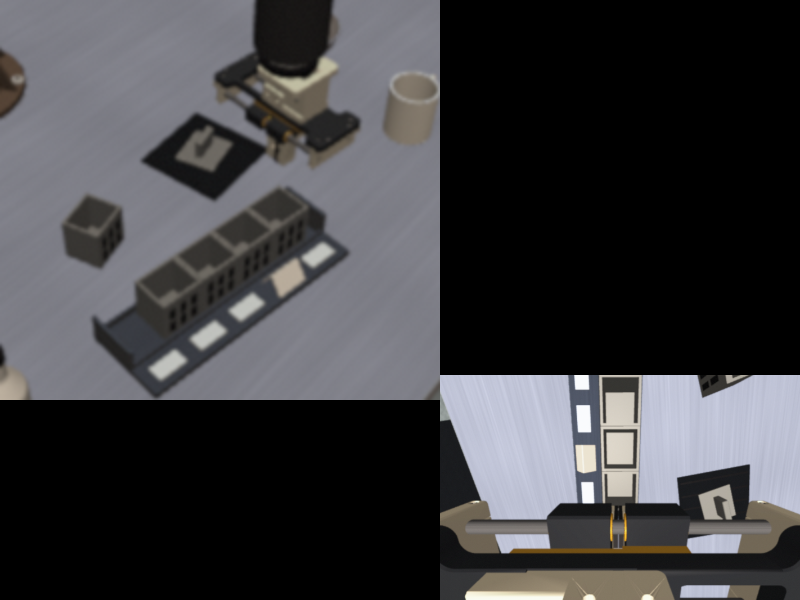

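The lid lies flat, grip up, on the mat. The loose bin is open at (95,230 in the crop), and the rack is unchanged. I centre on bin a and lower the closed fingers inside.

arm_command([
  [[-1.7,4,20],[0,0,0],0],
  [[0,0,30],[0,0,0],0],
  [[0,0,30],[0,0,0],0],
  [[0,0,15],[0,0,0],0],
  [[0,0,10],[0,0,0],0],
  [[0,0,10],[0,0,0],0],
  [[0,0,10],[0,0,0],0],
  [[0,0,10],[0,0,0],0],
  [[0,0,10],[0,0,0],0],
  [[0,0,5],[0,0,0],0],
  [[0,0,0],[0,-6,0],0],
  [[0,0,0],[0,0,0],0],
])

```text
t: 12.52
eef_pos: [0.6327, 0.0731, 0.0461]
ee_rot: [3.141, 0.111, -1.702]
force: [0.4, -0.1, -0.4]
width: 0.0005
```

```bash
python3 - <<'E'
from h import *
s=arm.get_state();print(s["t"],s["eef_pos"],s["ee_rot"],rack(s["eef_pos"]),s["force"])
E
```

```text
12.5167 [0.6327 0.0731 0.0461] [ 3.1414  0.1114 -1.7023] [-73.2882 123.4746] [ 0.359  -0.0598 -0.3826]
```

arm_command([
  [[0,-4.5,0],[0,0,0],0],
  [[-5,0,0.5],[0,0,0],0],
  [[-5,0,0.5],[0,0,0],0],
  [[-5,0,0.5],[0,0,0],0],
  [[-3,0,0.3],[0,0,0],0],
  [[-3,0,0.3],[0,0,0],0],
  [[-3,0,0.3],[0,0,0],0],
  [[-3,0,0.3],[0,0,0],0],
  [[-3,0,0.3],[0,0,0],0],
  [[-3,0,0.3],[0,0,0],0],
])

```text
t: 13.35
eef_pos: [0.6417, 0.1059, 0.0467]
ee_rot: [3.141, 0.105, -1.701]
force: [0.1, -0.6, -0.9]
width: 0.0005
```

```bash
python3 - <<'E'
from h import *
s=arm.get_state();print(s["t"],s["eef_pos"],s["ee_rot"],rack(s["eef_pos"]),s["force"])
E
```

```text
13.35 [0.6417 0.1059 0.0467] [ 3.1414  0.1046 -1.7013] [-68.5712 157.1029] [ 0.1379 -0.5502 -0.8507]
```

arm_command([
  [[-2,0,0.2],[0,0,0],0],
  [[-1,0,0.1],[0,0,0],0],
  [[-1,0,0.1],[0,0,0],0],
  [[0,0,0],[0,0,0],0],
])

```text
t: 13.68
eef_pos: [0.6424, 0.1098, 0.0468]
ee_rot: [-3.141, 0.105, -1.701]
force: [-0.8, -0.4, -0.3]
width: 0.0004
```

```bash
python3 - <<'E'
from h import *
s=arm.get_state();print(s["t"],rack(s["eef_pos"]),s["force"])
b=cv2.resize(arm.grab_frame("scene")[160:300,260:420,::-1],None,fx=3,fy=3,interpolation=cv2.INTER_CUBIC)
cv2.imwrite("pics/s5.png",b)
E
```

```text
13.6833 [-68.4199 161.0207] [-0.8194 -0.3638 -0.2965]
```

View pics/s5.png

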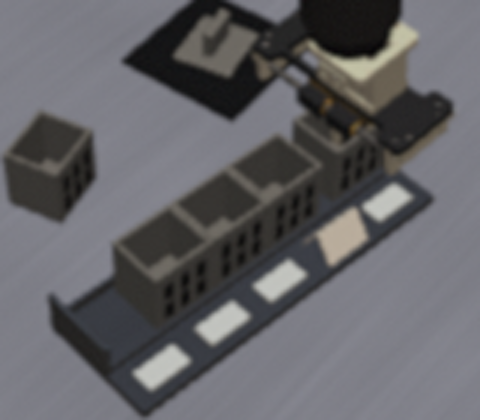

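Bin a has slid upright towards the end wall, leaving a gap to b at (310,140). I continue in 1 mm steps until it touches the wall.

arm_command([
  [[-1,0,0.1],[0,0,0],0],
  [[-1,0,0.1],[0,0,0],0],
  [[0,0,0],[0,0,0],0],
])

```text
t: 13.98
eef_pos: [0.6426, 0.1116, 0.0468]
ee_rot: [-3.142, 0.105, -1.701]
force: [0.2, -0.1, -0.5]
width: 0.0002
```

arm_command([
  [[-1,0,0.1],[0,0,0],0],
  [[-1,0,0.1],[0,0,0],0],
  [[0,0,0],[0,0,0],0],
])

```text
t: 14.23
eef_pos: [0.6426, 0.112, 0.0468]
ee_rot: [3.141, 0.103, -1.701]
force: [0.7, -8.5, 2.1]
width: 0.0005
```

Contact with the wall: the force rises to 8.5 N. I back off, lift out and go over bin b.

arm_command([
  [[8,0,-0.8],[0,0,0],0],
  [[10,0,-1],[0,0,0],0],
  [[0,0,0],[0,6,0],0],
  [[0,0,-10],[0,0,0],0],
  [[0,0,-20],[0,0,0],0],
  [[0,0,-30],[0,0,0],0],
  [[0,0,-20],[0,0,0],0],
  [[20,0,0],[0,0,0],0],
  [[30,0,0],[0,0,0],0],
  [[30,0,0],[0,0,0],0],
  [[11,0,0],[0,0,0],0],
  [[0,0,0],[0,0,0],0],
  [[0,0,0],[0,0,0],0],
  [[0,0,0],[0,0,0],0],
])

```text
t: 15.4
eef_pos: [0.6289, 0.0057, 0.1269]
ee_rot: [-3.141, 0.001, -1.701]
force: [-0.2, 0.4, 1.0]
width: 0.0008
```

```bash
python3 - <<'E'
from h import *
s=arm.get_state();print(s["t"],s["eef_pos"],s["ee_rot"],rack(s["eef_pos"]),s["force"])
im=arm.grab_frame("wrist")[:,:,::-1];cv2.imwrite("pics/w6.png",im)
E
```

```text
15.4 [0.6289 0.0057 0.1269] [-3.1411  0.0007 -1.7014] [-68.4768  56.1117] [-0.1666  0.4428  1.0467]
```

arm_command([
  [[2,0,15],[0,0,0],0],
  [[0,0,15],[0,0,0],0],
  [[0,0,15],[0,0,0],0],
  [[0,0,15],[0,0,0],0],
  [[0,0,12],[0,0,0],0],
  [[0,0,10],[0,0,0],0],
  [[0,0,0],[0,6,0],0],
  [[5,0,0.5],[0,0,0],0],
  [[5,0,0.5],[0,0,0],0],
  [[4,0,0.4],[0,0,0],0],
  [[3,0,0.3],[0,0,0],0],
  [[3,0,0.3],[0,0,0],0],
  [[3,0,0.3],[0,0,0],0],
  [[3,0,0.3],[0,0,0],0],
  [[3,0,0.3],[0,0,0],0],
  [[3,0,0.3],[0,0,0],0],
])

```text
t: 16.78
eef_pos: [0.6244, -0.0286, 0.045]
ee_rot: [-3.141, -0.104, -1.701]
force: [0.7, 3.0, -1.8]
width: 0.0007
```

```bash
python3 - <<'E'
from h import *
s=arm.get_state();print(s["t"],s["eef_pos"],s["ee_rot"],rack(s["eef_pos"]),s["force"])
E
```

```text
16.7833 [ 0.6244 -0.0286  0.045 ] [-3.141  -0.1042 -1.7014] [-68.505  21.455] [ 0.6633  3.0281 -1.802 ]
```

arm_command([
  [[3,0,0.3],[0,0,0],0],
  [[3,0,0.3],[0,0,0],0],
  [[3,0,0.3],[0,0,0],0],
  [[3,0,0.3],[0,0,0],0],
  [[3,0,0.3],[0,0,0],0],
  [[3,0,0.3],[0,0,0],0],
  [[3,0,0.3],[0,0,0],0],
  [[3,0,0.3],[0,0,0],0],
  [[3,0,0.3],[0,0,0],0],
  [[3,0,0.3],[0,0,0],0],
  [[3,0,0.3],[0,0,0],0],
  [[3,0,0.3],[0,0,0],0],
  [[3,0,0.3],[0,0,0],0],
  [[2,0,0.2],[0,0,0],0],
  [[1,0,0.1],[0,0,0],0],
  [[0,0,0],[0,0,0],0],
])

```text
t: 18.12
eef_pos: [0.6185, -0.0707, 0.045]
ee_rot: [3.141, -0.105, -1.702]
force: [-0.1, 1.6, -0.5]
width: 0.0004
```

```bash
python3 - <<'E'
from h import *
s=arm.get_state();print(s["t"],rack(s["eef_pos"]),s["force"])
E
```

```text
18.1167 [-68.9659 -21.0516] [-0.141   1.5689 -0.4745]
```

arm_command([
  [[1,0,0.1],[0,0,0],0],
  [[1,0,0.1],[0,0,0],0],
  [[0,0,0],[0,0,0],0],
  [[-8,0,0.8],[0,0,0],1],
  [[-8,0,0.8],[0,-6,0],0],
  [[0,0,-10],[0,0,0],0],
  [[0,0,-30],[0,0,0],0],
  [[0,0,-40],[0,0,0],1],
  [[-10,0,-40],[0,0,0],1],
  [[-30,5,-30],[0,0,0],1],
  [[-30,5,-30],[0,0,0],1],
  [[-35,5,-20],[0,0,0],1],
  [[-35,5,-20],[0,0,0],1],
  [[-30,5,0],[0,0,0],1],
  [[0,0,0],[0,0,0],1],
  [[0,0,0],[0,0,0],1],
  [[0,0,0],[0,0,0],1],
])

```text
t: 19.53
eef_pos: [0.6176, 0.1131, 0.2605]
ee_rot: [-3.141, -0.002, -1.701]
force: [-0.1, -0.8, 0.3]
width: 0.0614
```

```bash
python3 - <<'E'
from h import *
s=arm.get_state();print(s["t"],s["eef_pos"],s["ee_rot"],rack(s["eef_pos"]))
im=arm.grab_frame("wrist")[:,:,::-1];cv2.imwrite("pics/w7.png",im);cv2.imwrite("pics/w7c.png",cv2.resize(im[:235,100:440],None,fx=2.3,fy=2.3,interpolation=cv2.INTER_CUBIC))
E
```

```text
19.5333 [0.6176 0.1131 0.2605] [-3.1413 -0.0023 -1.7014] [-93.4559 161.1939]
```

View pics/w7c.png

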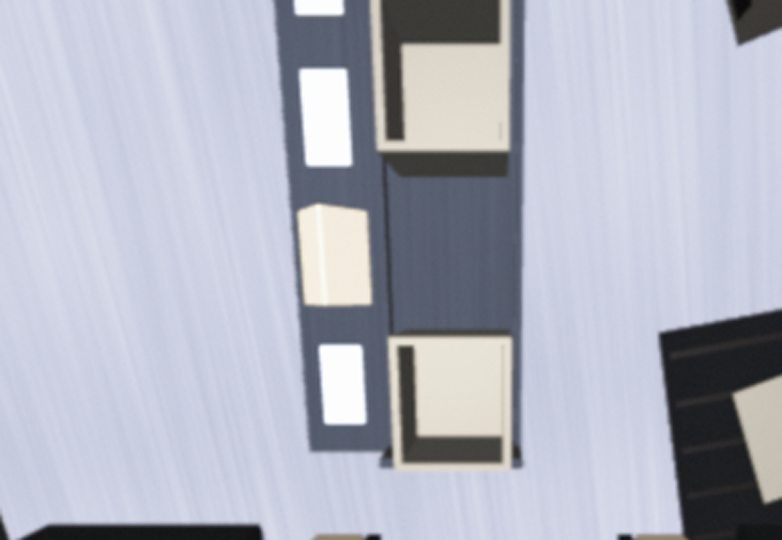

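The gap now lies beside the tent. Bin b's rim edge is at crop row 151, bin a's at row 335, and the tent is centred at about row 254. I measure it.

```bash
python3 - <<'E'
from h import *
s=arm.get_state();print(s["eef_pos"])
f=lambda l:np.array(l)/2.3+[100,0]-[.3,.3]
print("rims b,a-,a+",rack(onplane("wrist",f([(377,152),(510,151),(388,335),(512,335),(393,468),(512,466)]),.076,s)))
print("labels3,1",rack(onplane("wrist",f([(326,117),(343,385)]),.012,s)))
print("tent ridge",rack(onplane("wrist",f([(319,205),(324,305)]),.042,s)),rack(onplane("wrist",f([(298,212),(303,305)]),.012,s)))
print("target w",world(-68.5,71),"bin->",)
T=R.from_euler("xyz",s["ee_rot"]).as_matrix().T
print("to loose (tool now)",T@(np.array([.4435,-.1074,.16])-s["eef_pos"])*1000)
E
```

```text
[0.6177 0.1127 0.2603]
rims b,a-,a+ [[-38.1485  28.5711]
 [-98.5594  28.3393]
 [-39.2294 110.1894]
 [-99.6477 110.3719]
 [-38.5786 177.3653]
 [-99.793  176.4836]]
labels3,1 [[ -0.5798  -0.9959]
 [ -0.1663 143.4198]]
tent ridge [[-1.2587 46.8271]
 [-0.1478 96.5469]] [[18.5196 46.7841]
 [19.8754 97.0677]]
target w [0.6308 0.0205] bin->
to loose (tool now) [240.7699 143.8415 100.8295]
```

arm_command([
  [[26.8,16,11.2],[0,0,0],1],
  [[26.8,16,11.2],[0,0,0],1],
  [[26.8,16,11.2],[0,0,0],1],
  [[26.8,16,11.2],[0,0,0],1],
  [[26.8,16,11.2],[0,0,0],1],
  [[26.8,16,11.2],[0,0,0],1],
  [[26.8,16,11.2],[0,0,0],1],
  [[26.8,16,11.2],[0,0,0],1],
  [[26.4,16,11.4],[0,0,0],1],
  [[0,0,0],[0,0,-7],1],
  [[0,0,0],[0,0,-7],1],
  [[0,0,0],[0,0,-7],1],
  [[0,0,0],[0,0,0],1],
  [[0,0,0],[0,0,0],1],
  [[0,0,0],[0,0,0],1],
])

```text
t: 20.83
eef_pos: [0.4435, -0.107, 0.1593]
ee_rot: [3.141, -0.0, -1.34]
force: [-0.2, 0.9, 0.3]
width: 0.0875
```

```bash
python3 - <<'E'
from h import *
s=arm.get_state();print(s["t"],s["eef_pos"],s["ee_rot"],s["width"])
im=arm.grab_frame("wrist")[:,:,::-1].astype(int);cv2.imwrite("pics/w8.png",im.astype(np.uint8))
T=R.from_euler("xyz",s["ee_rot"]).as_matrix().T
print("to loose",T@(np.array([.4435,-.1074,.068])-s["eef_pos"])*1000)
m=((im[:,:,2]-im[:,:,0]>4)&(im.sum(2)>300)).astype(np.uint8);m[222:]=0
c,_=cv2.findContours(m,cv2.RETR_EXTERNAL,cv2.CHAIN_APPROX_NONE)
for k in c:
    if cv2.contourArea(k)>150:
        b=onplane("wrist",k[:,0,:],.070,s)[:,:2]*1000
        print(cv2.boundingRect(k),cv2.minAreaRect(b.astype(np.float32)))
E
```

```text
20.8333 [ 0.4435 -0.107   0.1593] [ 3.1412 -0.0004 -1.3398] 0.0875093776194612
to loose [ 0.3577  0.0958 91.3143]
(281, 173, 74, 49) ((446.0412292480469, -120.638427734375), (59.57426834106445, 40.972591400146484), 13.218053817749023)
(56, 0, 121, 222) ((614.7100830078125, -135.761474609375), (180.83010864257812, 62.0872688293457), 82.55490112304688)
```

View pics/w8.png

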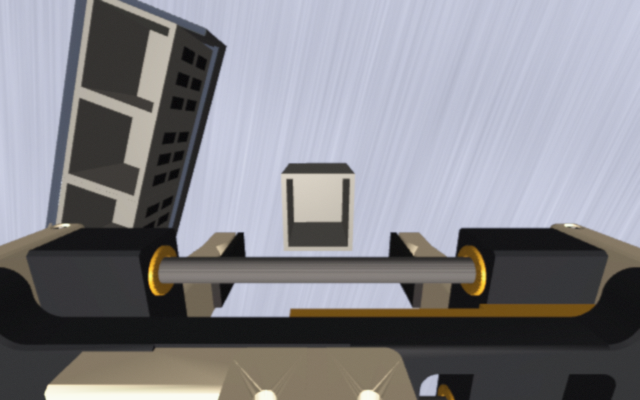

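The loose bin is centred and square between the jaws at (317,211), in line with the estimate to within 1 mm. I descend and grip.

arm_command([
  [[0,0,20],[0,0,0],1],
  [[0,0,20],[0,0,0],1],
  [[0,0,16],[0,0,0],1],
  [[0,0,15],[0,0,0],1],
  [[0,0,12],[0,0,0],1],
  [[0,0,8],[0,0,0],1],
  [[0,0,0],[0,0,0],1],
  [[0,0,0],[0,0,0],0],
  [[0,0,0],[0,0,0],0],
  [[0,0,0],[0,0,0],0],
  [[0,0,0],[0,0,0],0],
  [[0,0,0],[0,0,0],0],
  [[0,0,0],[0,0,0],0],
  [[0,0,0],[0,0,0],0],
  [[0,0,0],[0,0,0],0],
], newtons=25)

```text
t: 22.13
eef_pos: [0.4439, -0.1064, 0.0688]
ee_rot: [-3.141, -0.0, -1.335]
force: [-1.1, 1.0, 7.0]
width: 0.0597
```

arm_command([
  [[0,0,-5],[0,0,0],0],
  [[0,0,-15],[0,0,0],0],
  [[0,0,-30],[0,0,0],0],
  [[0,0,-35],[0,0,0],0],
  [[0,0,-35],[0,0,7],0],
  [[0,0,0],[0,0,7],0],
  [[0,0,0],[0,0,6.9],0],
  [[-10,-10,0],[0,0,0],0],
  [[-20,-22,0],[0,0,0],0],
  [[-22,-25,0],[0,0,0],0],
  [[-22,-25,0],[0,0,0],0],
  [[-22,-25,0],[0,0,0],0],
  [[-22,-25,0],[0,0,0],0],
  [[-20,-22,0],[0,0,0],0],
  [[-12,-15,0],[0,0,0],0],
  [[0,0,0],[0,0,0],0],
  [[0,0,0],[0,0,0],0],
  [[0,0,0],[0,0,0],0],
])

```text
t: 23.63
eef_pos: [0.6299, 0.0206, 0.1875]
ee_rot: [3.14, -0.001, -1.699]
force: [-0.4, 0.2, -2.9]
width: 0.0601
```

```bash
python3 - <<'E'
from h import *
s=arm.get_state();print(s["t"],s["eef_pos"],s["ee_rot"],s["width"],rack(s["eef_pos"]),s["force"])
im=arm.grab_frame("wrist")[:,:,::-1];cv2.imwrite("pics/w9.png",im)
E
```

```text
23.6333 [0.6299 0.0206 0.1875] [ 3.1399 -0.0006 -1.6986] 0.06009293282400676 [-69.338   71.0423] [-0.3774  0.1974 -2.9255]
```

View pics/w9.png

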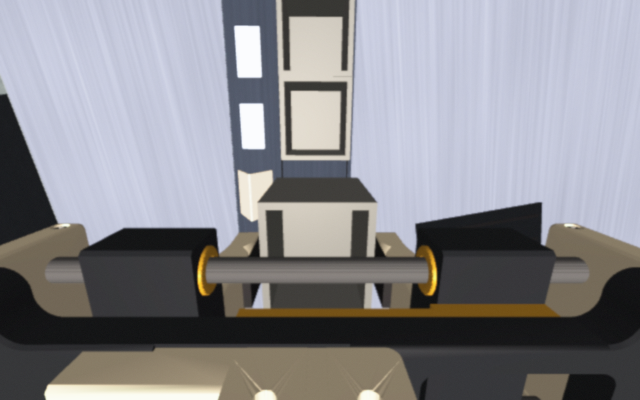

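The held bin hangs square at (318,220), in line with the others, and the gap below it is free. I lower it, slowly at the end.

arm_command([
  [[-1.2,-0.6,10],[0,0,0],0],
  [[0,0,20],[0,0,0],0],
  [[0,0,20],[0,0,0],0],
  [[0,0,15],[0,0,0],0],
  [[0,0,10],[0,0,0],0],
  [[0,0,10],[0,0,0],0],
  [[0,0,10],[0,0,0],0],
  [[0,0,8],[0,0,0],0],
  [[0,0,4],[0,0,0],0],
  [[0,0,0],[0,0,0],0],
  [[0,0,0],[0,0,0],0],
])

```text
t: 24.6
eef_pos: [0.6316, 0.0218, 0.0815]
ee_rot: [-3.141, -0.0, -1.699]
force: [-0.2, -0.6, -1.7]
width: 0.0598
```

arm_command([
  [[0,0,1],[0,0,0],0],
  [[0,0,1],[0,0,0],0],
  [[0,0,1],[0,0,0],0],
  [[0,0,0],[0,0,0],0],
])

```text
t: 24.93
eef_pos: [0.6314, 0.0218, 0.0784]
ee_rot: [-3.141, 0.0, -1.7]
force: [0.3, -0.0, -1.7]
width: 0.0599
```

arm_command([
  [[0,0,1],[0,0,0],0],
  [[0,0,1],[0,0,0],0],
  [[0,0,0.7],[0,0,0],0],
  [[0,0,0.7],[0,0,0],0],
  [[0,0,0],[0,0,0],0],
])

```text
t: 25.35
eef_pos: [0.6314, 0.0217, 0.0749]
ee_rot: [-3.142, -0.0, -1.699]
force: [-0.3, 0.2, -1.8]
width: 0.0599
```

```bash
python3 - <<'E'
from h import *
s=arm.get_state();print(s["t"],s["eef_pos"],s["ee_rot"],rack(s["eef_pos"]),s["force"])
E
```

```text
25.35 [0.6314 0.0217 0.0749] [-3.1416 -0.     -1.6995] [-68.03    72.3263] [-0.3197  0.1748 -1.826 ]
```

Not touching yet (−1.8 N is just the bin's weight). I keep going in small steps.

arm_command([
  [[0,0,0.7],[0,0,0],0],
  [[0,0,0.5],[0,0,0],0],
  [[0,0,0],[0,0,0],0],
])

```text
t: 25.6
eef_pos: [0.6314, 0.0218, 0.0749]
ee_rot: [-3.141, -0.0, -1.699]
force: [-3.6, 1.4, 8.9]
width: 0.0599
```

arm_command([
  [[0,0,0.5],[0,0,0],0],
  [[0,0,0.5],[0,0,0],0],
  [[0,0,0],[0,0,0],0],
])

```text
t: 25.85
eef_pos: [0.6314, 0.0218, 0.0749]
ee_rot: [-3.141, -0.0, -1.699]
force: [-6.7, 0.6, 16.1]
width: 0.0598
```

The bin is seated, with contact at TCP z 0.0749 as expected. I ease the load, release and retreat.

arm_command([
  [[0,0,-1],[0,0,0],0],
  [[0,0,-0.8],[0,0,0],0],
  [[0,0,0],[0,0,0],0.82],
  [[0,0,0],[0,0,0],0.82],
  [[0,0,0],[0,0,0],0.82],
  [[0,0,0],[0,0,0],0.82],
  [[0,0,0],[0,0,0],0.82],
  [[0,0,-5],[0,0,0],0.82],
  [[0,0,-12],[0,0,0],0.82],
  [[0,0,-25],[0,0,0],0.82],
  [[0,0,-35],[0,0,0],0.82],
  [[0,0,-40],[0,0,0],0.82],
  [[-30,5,-25],[0,0,0],0.82],
  [[-30,5,-25],[0,0,0],0.82],
  [[-35,5,-10],[0,0,0],0.82],
  [[-25,5,0],[0,0,0],0.82],
  [[0,0,0],[0,0,0],0.82],
  [[0,0,0],[0,0,0],0.82],
  [[0,0,0],[0,0,0],0.82],
])

```text
t: 27.43
eef_pos: [0.6267, 0.1433, 0.2522]
ee_rot: [-3.141, 0.0, -1.699]
force: [-0.4, 0.0, -0.1]
width: 0.0723
```

```bash
python3 - <<'E'
from h import *
s=arm.get_state();print(s["t"],s["eef_pos"],s["ee_rot"])
im=arm.grab_frame("wrist")[:,:,::-1]
b=cv2.resize(arm.grab_frame("scene")[100:320,230:450,::-1],None,fx=1.6,fy=1.6,interpolation=cv2.INTER_CUBIC)
m=np.zeros((600,800,3),np.uint8);w=cv2.resize(im[:235,170:360],None,fx=2.3,fy=2.3,interpolation=cv2.INTER_CUBIC)
m[:w.shape[0],:w.shape[1]]=w;m[:b.shape[0],440:440+b.shape[1]]=b;cv2.imwrite("pics/m10.png",m)
E
```

```text
27.4333 [0.6267 0.1433 0.2522] [-3.1413  0.0001 -1.6989]
```

View pics/m10.png

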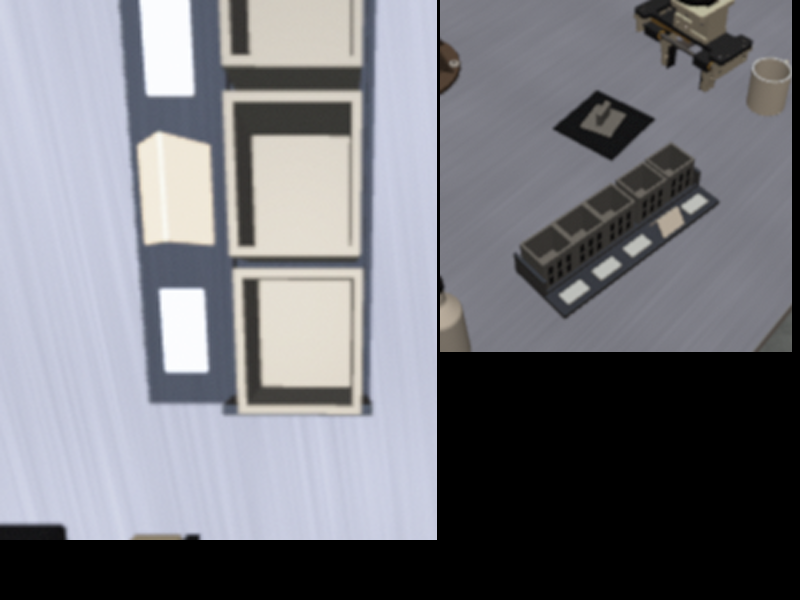

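All five bins stand upright in a row. The placed bin (crop rows 91–257) is beside the tent with small gaps on both sides, and the lid is on the mat. One numeric check, then I hand in.

```bash
python3 - <<'E'
from h import *
s=arm.get_state()
f=lambda l:np.array(l)/2.3+[170,0]-[.3,.3]
print(rack(onplane("wrist",f([(219,66),(363,66),(222,91),(361,91),(232,258),(361,257),(234,268),(363,268)]),.076,s)))
print(s["force"],arm.job_done())
E
```

```text
[[-37.0858  27.7627]
 [-98.7261  27.8353]
 [-37.9061  37.3377]
 [-97.9484  37.4082]
 [-39.1765 106.0591]
 [-98.5071 105.6897]
 [-39.9048 110.4587]
 [-99.4701 110.5275]]
the job is handed in; nothing more can be done
[ 0.4939  1.1385 -1.0515] None
```

The loose bin is in the rack at the tent's place, the lid is on the mat, and the job is handed in at about 27.5 s of the 69 s allowed.

- **Lid:** I lifted it off the loose bin and laid it flat, grip up, near the middle of the mat. My first grip missed because the fingers closed too late. The lid had not moved, and the second try held.
- **Rack bins:** I slid bin a to the +y end wall, and bins b, c and d together towards −y. Each push was made low down from inside a bin. The order is unchanged, and no bin tipped or was lifted.
- **Loose bin:** I set it on the rack floor, stopping on light contact, 16 N at most before I eased off and let go.

**Last checks**
- Measured along the rack, the placed bin spans 37.4 to 105.9 mm, so its centre is at 71.6 mm. The tent is at about 71.7 mm.
- It is square and in line with the others to about 1 mm. There are gaps of roughly 10 mm to bin b and 5 mm to bin a.
- The last pictures show all five bins upright and the lid on the mat.
- The gripper is clear of everything. The bottle, mug and bowl were never approached.

No final check failed or disagreed. Early rough readings from the two fixed cameras differed by about 20 mm, so I used the wrist camera for every position.

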